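Swing the filling chute over the open tub and release a portion

ROBOT

A 6-joint arm with a two-finger parallel gripper is mounted at the origin on the work surface. World frame = base frame: x ahead of the robot, y to its left, z up, the work surface at z = 0. Lengths are in m, angles in rad, forces in N, time in s.
With the tool pointing down it reaches from about 0.35 to 0.775 m from the base axis. Payload 7.3 kg.
Tool frame: the origin (TCP) lies on the mounting face of the last link; the fingertips stand 178 mm ahead of it and the grasp point (between the pads) lies 159 mm ahead of it (robot.tcp_to_tips is the distance from the TCP to the fingertips, in m); z points along the fingers, y is the direction in which the jaws open and shut (so a half turn about z gives the same grasp; the last joint's range is limited). The gripper opens to 92 mm and grips with 3 to 60 N. Pads are 19 mm wide; open, the fingers measure 130 mm over their backs; the gripper's body (75 mm by 190 mm) begins 47 mm behind the grasp point.
Start: joints at [1.116, 0.342, 1.524, -0, 1.275, -0.146], TCP at [0.16, 0.5, 0.405] pointing down, gripper open.
Joint ranges: [-2.53, 2.53], [-0.77, 2.02], [0.04, 2.7], [-1, 4.14], [0.28, 2.66], [-3.11, 3.11]. Speed limits (rad/s): [2.57, 2.57, 3.14, 3.14, 3.14, 3.14].

INTERFACE

Orientations are given as [roll, pitch, yaw] about the fixed x, y, z axes, in that order (R = Rz(yaw) Ry(pitch) Rx(roll)).
In Python, from cell import robot, viewer gives the robot as it stands.
- The arm moves only by the shell command python3 -m creep 'ROWS' [OPENING] [FORCE]. ROWS is JSON, a list that holds one entry, the list of rows, each a list of 6 numbers: the shift along the world's x, y, z in mm, then the turn, a rotation vector about the world's x, y, z in degrees. A call has 1 to 5 rows; each row shifts and turns the pose as measured when the row begins; what a row does not reach is not made up. A row lasts 1/12 s, in which the tool goes at most 41.7 mm and 7.16 degrees, less where a joint would pass 70% of its speed; a pose out of reach is approached as far as the arm can. A call with a gripper value outside its range is refused whole. OPENING is the closure, from -1 (fully open) to 1 (shut), set as the call begins (- or left out, the last holds). The fingers move at their own pace and stop on an object; FORCE is the grip in N (left out, the last holds). Time passes only in rows, so rows that do not move let the fingers close. It gives the time, the measured TCP pose, the force and the opening at its end, in the units of the state.
- robot.observe(): the state, without advancing time (a new reading comes with each control period).
- viewer.read_camera(name): name is "scene" or "side" or "wrist"; returns the picture (384x512x3 uint8, blue, green, red); there is no depth.
- viewer.camera_model(name): a dict with "fx", "fy", "cx", "cy" (pixels), "pose" (4x4, takes a point from camera to world coordinates); the wrist camera has in their place "mount" (4x4, takes a point from camera to tool coordinates, whose origin is the TCP and whose axes are the flange's). Camera axes: x right, y up, looking along -z (the intrinsics and any distortion apply to the point x, -y, -z); pixel columns grow to the right and rows downward; lengths in m; the calibration is good to about 2 mm. A picture is of the moment at which its call begins: read the wrist's pose just before it. camera_model takes no time and is no camera call.
- robot.hand_in(): hands the job in, once; it reports no verdict.
The state is a dict: "time": time; "qpos": joint angles; "qvel": joint speeds; "joint_efforts": joint torques, N m; "tool_pos": TCP position; "tool_rot": TCP orientation; "contact_force": force on the tool from outside, world axes, zero at the start; "torque": the same for the moment, N m; "opening": finger opening in m.
Only numpy, scipy, OpenCV 4.12 (cv2) and the standard library are available. Lean on these libraries where they do the work, as an engineer would, in place of code of your own. Each camera call takes 0.05 s, during which the arm holds its last target. There are 200 camera calls.

TASK

At the filling station, push the red swivelling chute round with a fingertip, gently, until its spout is centred over the one tub that is open and empty. Then press the green button fully down to release the portion and let it come up again; do not press it before the spout is over the open tub. Leave the chute there, grasp nothing, and leave all the tubs and the other things on the bench where they stand.

Things in the scene. Friction and masses are not known exactly. Their poses are not given: they have to be found in the camera images.
- filler: Filling station fixed to the bench: black base, four white cup holders (44 mm radius, floor 8 mm, rim 14 mm high). Origin on the bench under the chute's upright pivot; holder centres 150 mm from it at -1.2, -0.4, 0.4, 1.2 rad from its x axis (counter-clockwise from above). On the pivot a round steel hopper, 46 mm radius, top with sweets 185 mm above the bench, turns with the chute.
- chute (a joint): Turn of the red chute about the pivot, rad: 0 along the station's x axis, counter-clockwise from above positive, stops at -1.5 and 1.5. A straight open trough from the hopper to 173 mm from the pivot, 44 mm wide outside, upright side walls from 92 to 132 mm above the bench; passes clear above the tubs. Light friction (0.15 N m, 1 to 2 N at the trough); stays where left.
- chute_spout (a point): Mouth of the chute's short spout (24 mm across) that hangs under the trough, on its middle line, 150 mm from the axis and 75 mm above the bench.
- tub_open: The open, empty kraft card tub, loose in one of the four holders: round, 72 mm across its mouth, 55 mm tall. Origin: centre of its underside, 8 mm above the bench.
- tub_shut1: A filled kraft card tub closed with a white lid, loose in one of the other holders: 75 mm across, 58 mm tall. Origin: centre of its underside.
- tub_shut2: A filled kraft card tub closed with a white lid, loose in one of the other holders: 75 mm across, 58 mm tall. Origin: centre of its underside.
- tub_shut3: A filled kraft card tub closed with a white lid, loose in one of the other holders: 75 mm across, 58 mm tall. Origin: centre of its underside.
- portion_top (a point): Centre of the top of the green push button (40 mm across) in a black housing fixed to the bench, to the left or right of the filling station. It is pressed straight down.
- portion (a joint): Travel of the green button, m: 0 when up, 0.006 fully down; its spring needs about 5 N to go fully down and lifts it again.
- jar: Loose glass jar with yellow cap, 68 mm across, 100 mm tall, on the other side of the station from the button. Origin: centre of its underside.
- scoop: Loose aluminium scoop, about 180 mm long, 60 mm wide, 30 mm tall, lying beyond the station. Origin: on the bench under the scoop, 20 mm from the middle of its pan towards the handle.
- lids: Loose pile of white lids, 75 mm across, 40 mm tall, beyond the station. Origin: centre of its underside.
- tape: Loose brown roll of tape lying flat, 90 mm across, 48 mm tall, beyond the station. Origin: centre of its underside.
There are look-alikes about, which are no part of the job. Of the things like the part that bears portion_top, leave any that is blue, brown or orange; of the rest the larger one is meant.

How it is judged:
On the way, in this order (a step that is already met when the one before it is completed fails the run):
1. the spout is over the open tub, and the chute is at rest (horizontal distance between chute_spout and tub_open below 0.015 m and velocity of joint chute between -0.05 and 0.05 rad/s), for 0.3 s.
2. the green button is pressed down with the spout over the open tub (horizontal distance between chute_spout and tub_open below 0.015 m and value of joint portion above 0.0045 m), for 0.05 s.
At the end, for the whole second after the job is handed in: The middle of the spout is within 15 mm of the open tub's centre seen from above, the chute is still, the button is up again (under 2 mm), and all four tubs stand upright in their holders within 15 mm of where they were (horizontal distance between chute_spout and tub_open below 0.015 m and velocity of joint chute between -0.03 and 0.03 rad/s and value of joint portion below 0.002 m and distance of each of tub_open, tub_shut1, tub_shut2, tub_shut3 from where it was at the start of the episode below 0.015 m and angle between each of tub_open, tub_shut1, tub_shut2, tub_shut3's own z axis and vertical below 0.15 rad); the robot touches nothing.
It fails at once if the button is pressed while the spout is more than 20 mm off the open tub (value of joint portion above 0.003 m and horizontal distance between chute_spout and tub_open above 0.02 m).
It fails at once if a tub is lifted, shoved or carried more than 15 mm (distance of any of tub_open, tub_shut1, tub_shut2, tub_shut3 from where it was at the start of the episode above 0.015 m).
It fails at once if the jar, scoop, lids or tape is moved more than 20 mm (distance of any of jar, scoop, lids, tape from where it was at the start of the episode above 0.02 m).
It fails at once if the filling station is pushed or squeezed by the fingers with more than 30 N (contact force between the fingers and filler above 30 N).
It also fails if it takes over 56 s, if anything falls off the work surface, if the arm or the gripper's body presses on something with over 40 N, if the wrist force passes 120 N, or if a joint passes its speed limit or range.

## Working session

There is one attempt and no reset: what is moved stays moved. The work goes in short steps, Python scripts to look and compute and a shell command to move; the robot and the scene stay as the last step left them, time stands still between calls to the robot, and variables do not carry over. Pictures are saved under pics/ and viewed, about 8 in all and at most 12, crops included, and the job is handed in when it is done.

```bash
mkdir -p pics; cat > h.py <<'E'
import numpy as np, cv2
from cell import robot, viewer
def ray(cam,u,v,m=None,T=None):
    m=m or viewer.camera_model(cam)
    P=np.array(m["pose"]) if "pose" in m else T@np.array(m["mount"])
    d=np.array([(u-m["cx"])/m["fx"],-(v-m["cy"])/m["fy"],-1.0])
    return P[:3,3],P[:3,:3]@d
def onz(cam,u,v,z,T=None):
    o,d=ray(cam,u,v,T=T); return o+d*(z-o[2])/d[2]
def proj(cam,p):
    m=viewer.camera_model(cam);P=np.array(m["pose"]);q=P[:3,:3].T@(np.array(p)-P[:3,3])
    return m["cx"]-m["fx"]*q[0]/q[2], m["cy"]+m["fy"]*q[1]/q[2]
E
python3 - <<'E'
from h import *
s=robot.observe();print(s)
a=viewer.read_camera("scene");b=viewer.read_camera("side")
cv2.imwrite("pics/scene0.png",a);cv2.imwrite("pics/side0.png",b)
for c in("scene","side","wrist"):print(viewer.camera_model(c))
E
```

```text
{'time': 0.0, 'qpos': array([ 1.11600497e+00,  3.42730627e-01,  1.52502273e+00, -1.96560808e-05,
        1.27537381e+00, -1.46027096e-01]), 'qvel': array([0.00133069, 0.00019867, 0.00122459, 0.00046876, 0.00076676,
       0.00014034]), 'joint_efforts': array([ 6.04382421e-04, -4.31247711e+01, -2.44216883e+01,  7.17212283e-02,
        5.60665573e-02, -1.83836064e-04]), 'tool_pos': array([0.15947385, 0.50005393, 0.40403865]), 'tool_rot': array([-3.14007174e+00, -2.04689441e-04,  2.83283398e+00]), 'contact_force': array([0.83783219, 0.55544049, 0.70557956]), 'torque': array([ 0.00425578, -0.0056107 ,  0.01547013]), 'opening': 0.09163320576539792}
{'fx': 447.0168672942984, 'fy': 447.0168672942984, 'cx': 256.3348035191411, 'cy': 188.8536580849092, 'pose': array([[ 0.07782017, -0.80426419,  0.58915459,  1.38139695],
       [ 0.99695795,  0.06535239, -0.04247246, -0.08125453],
       [-0.00434358,  0.59066757,  0.80690331,  1.14864784],
       [ 0.        ,  0.        ,  0.        ,  1.        ]])}
{'fx': 372.01217623966505, 'fy': 372.01217623966505, 'cx': 260.1692376596754, 'cy': 195.89136270624104, 'pose': array([[ 0.91938734,  0.26430926, -0.29132034,  0.30863946],
       [-0.39332593,  0.60897014, -0.68880337, -0.68441603],
       [-0.00465172,  0.74786094,  0.66383912,  0.68346201],
       [ 0.        ,  0.        ,  0.        ,  1.        ]])}
{'fx': 333.34051123208974, 'fy': 333.34051123208974, 'cx': 254.4125644566426, 'cy': 191.0203576066684, 'mount': array([[ 6.37017934e-04,  9.61751097e-01,  2.73924117e-01,
         7.23721397e-02],
       [ 9.99999366e-01, -3.58351401e-04, -1.06734916e-03,
        -8.86653584e-05],
       [-9.28363137e-04,  2.73924624e-01, -9.61750715e-01,
         1.85494047e-02],
       [ 0.00000000e+00,  0.00000000e+00,  0.00000000e+00,
         1.00000000e+00]])}
```

View pics/scene0.png

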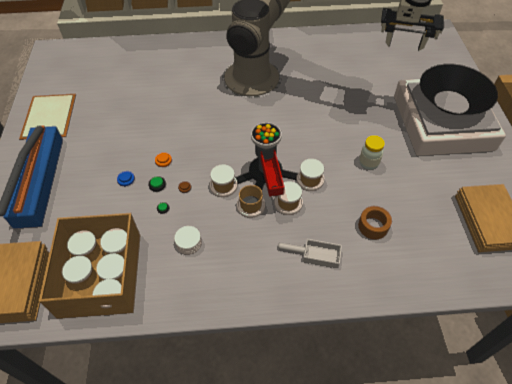

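View pics/side0.png

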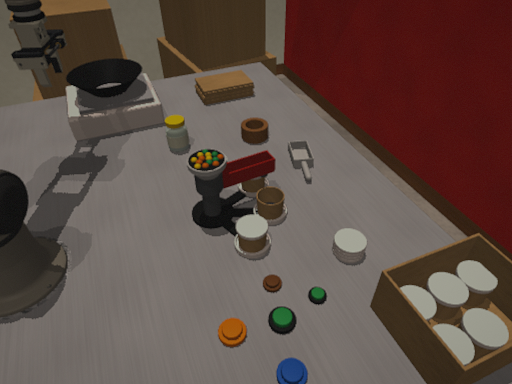

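The open tub is at about (251,199) in the scene view, the second holder from the left. The chute points to about (272,180), and the large green button is at (157,183). Next I'll enlarge both views to measure.

```bash
python3 - <<'E'
from h import *
a=cv2.imread("pics/scene0.png");b=cv2.imread("pics/side0.png")
A=cv2.resize(a[110:230,195:345],None,fx=4,fy=4,interpolation=cv2.INTER_CUBIC)
B=cv2.resize(b[140:270,180:330],None,fx=4,fy=4,interpolation=cv2.INTER_CUBIC)
cv2.imwrite("pics/A.png",A);cv2.imwrite("pics/B.png",B)
for n,im,hi in(("scene",a,0.066),("side",b,0.066)):
    hsv=cv2.cvtColor(im,cv2.COLOR_BGR2HSV)
    print(n)
    for col,lo,up,z in(("white",(0,0,190),(180,50,255),.066),("green",(50,100,40),(85,255,255),.03),("red",(0,0,0),(0,0,0),.132)):
        m=cv2.inRange(hsv,lo,up)
        if col=="red": m=cv2.inRange(hsv,(0,180,90),(6,255,255))|cv2.inRange(hsv,(174,180,90),(180,255,255))
        k,l,st,ce=cv2.connectedComponentsWithStats(m)
        for i in range(1,k):
            if st[i,4]>25: print(col,ce[i].round(1),st[i],onz(n,*ce[i],z).round(4))
E
```

```text
scene
white [74.  20.5] [58 19 30  4 46] [-0.3354 -0.7124  0.066 ]
white [412.7  80.5] [407  79  13   4  27] [0.1495 0.5814 0.066 ]
white [ 48.3 112.4] [  23   96   49   40 1081] [ 0.2081 -0.7122  0.066 ]
white [456.1 134.2] [415 119  90  22 400] [0.4222 0.6477 0.066 ]
white [311.9 167.4] [301 159  23  18 326] [0.5224 0.1544 0.066 ]
white [222.  173.4] [211 165  23  18 332] [ 0.5234 -0.1251  0.066 ]
white [291.9 190.8] [284 182  18  19 264] [0.6068 0.0811 0.066 ]
white [187.  236.4] [175 226  25  22 435] [ 0.7391 -0.2297  0.066 ]
white [113.4 240. ] [101 230  26  22 445] [ 0.734  -0.4332  0.066 ]
white [ 80.8 242.3] [ 68 232  27  22 459] [ 0.7342 -0.5224  0.066 ]
white [318.  250.1] [309 247  21   7  63] [0.8109 0.127  0.066 ]
white [109.  274.2] [ 93 254  31  41 849] [ 0.8375 -0.4333  0.066 ]
white [ 76.3 268.3] [ 63 257  28  24 522] [ 0.8134 -0.5222  0.066 ]
green [262.1 135.2] [259 131   7   9  35] [0.3408 0.0146 0.03  ]
green [156.2 181.9] [150 177  13  11 119] [ 0.5122 -0.3338  0.03  ]
green [162.1 206.5] [158 203  10   8  66] [ 0.6075 -0.3108  0.03  ]
red [271.9 173.5] [261 151  23  39 412] [0.588  0.0214 0.132 ]
side
green [212.9 157.3] [206 151  13  14  73] [0.5339 0.2102 0.03  ]
green [317.3 293.1] [311 287  14  13 140] [ 0.5847 -0.3278  0.03  ]
green [281.8 316.7] [272 307  21  21 336] [ 0.4953 -0.3472  0.03  ]
red [252.4 164.4] [229 151  45  23  93] [0.5791 0.003  0.132 ]
```

View pics/A.png

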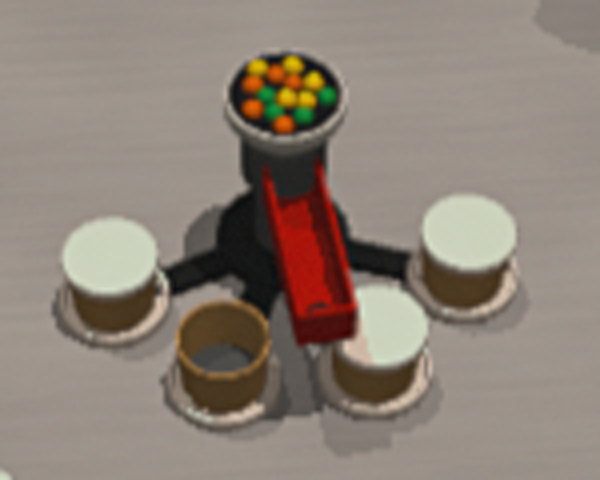

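View pics/B.png

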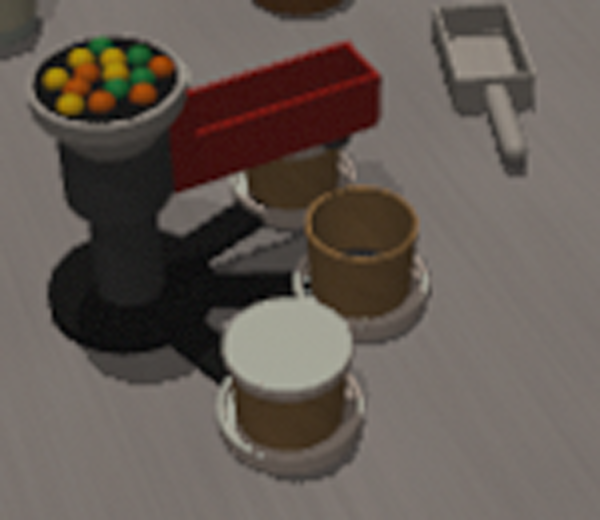

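Crops show the chute about 0.2–0.3 rad counter-clockwise of the station axis. It covers part of the tub to the right of the open one. In crop A the open rim is at (223,339), the hopper rim at (285,97) and the chute's end corners at (297,320) and (355,308). In crop B the open rim is at (361,227), the hopper at (110,90) and the end corners at (348,44) and (380,75).

```bash
cat > m.py <<'E'
from h import *
f=lambda u,o:(u+.5)/4-.5+o
S=lambda u,v,z:onz("scene",f(u,195),f(v,110),z)
D=lambda u,v,z:onz("side",f(u,180),f(v,140),z)
def tri(p,q):
    (o,d),(o2,d2)=p,q
    t=np.linalg.lstsq(np.c_[d,-d2],o2-o,rcond=None)[0];x=o+d*t[0];y=o2+d2*t[1]
    return ((x+y)/2).round(4),np.linalg.norm(x-y).round(4)
if __name__=="__main__":
    P=lambda n,*a:print(n,*[x.round(4)[:2] for x in a])
    P("open",S(223,339,.063),D(361,227,.063))
    L=S(110,256,.066);R=S(468,233,.066)
    P("lidL",L,D(288,343,.066)); P("lidR",R)
    P("hopper",S(285,97,.185),D(110,90,.185))
    P("endL(img)",S(297,320,.132),D(380,75,.132)); P("endR",S(355,308,.132),D(348,44,.132))
    # station from outer lids at +-1.2: midpoint is 150cos1.2 along x axis
    m=(L+R)/2;e=(R-L)[:2];th=np.arctan2(-e[0],e[1]);ax=np.array([np.cos(th),np.sin(th)])
    piv=m[:2]-.15*np.cos(1.2)*ax;print("span",np.linalg.norm(e),2*.15*np.sin(1.2),"th",th,"pivot",piv)
    for a in(-1.2,-.4,.4,1.2):print(a,piv+.15*np.array([np.cos(th+a),np.sin(th+a)]))
    from scipy.ndimage import center_of_mass
    print("button",tri(ray("scene",156.2,181.9),ray("side",281.8,316.7)))
    print("small",tri(ray("scene",162.1,206.5),ray("side",317.3,293.1)))
E
python3 m.py
```

```text
open [ 0.6076 -0.0434] [ 0.6025 -0.052 ]
lidL [ 0.5244 -0.1248] [ 0.5215 -0.1297]
lidR [0.5243 0.1532]
hopper [0.4807 0.0129] [ 0.4629 -0.0144]
endL(img) [0.6446 0.0072] [0.64   0.0041]
endR [0.6375 0.0491] [0.6354 0.0433]
span 0.2779479369509703 0.27961172579016785 th 0.00044986216386843264 pivot [0.47001647 0.01419698]
-1.2 [ 0.52443302 -0.12558442]
-0.4 [ 0.60820188 -0.04415362]
0.4 [0.60814933 0.07267187]
1.2 [0.52430723 0.15402728]
button (array([ 0.4997, -0.338 ,  0.0133]), np.float64(0.0012))
small (array([ 0.5934, -0.3158,  0.009 ]), np.float64(0.0014))
```

```bash
python3 - <<'E'
from m import *
s=lambda u,v:ray("scene",f(u,195),f(v,110)); d=lambda u,v:ray("side",f(u,180),f(v,140))
for n,a,b in(("open",(223,339),(361,227)),("lidL",(110,256),(288,343)),("hop",(285,97),(110,90)),("endL",(297,320),(380,75)),("endR",(355,308),(348,44))):
    print(n,*tri(s(*a),d(*b)))
E
```

```text
open [ 0.6048 -0.0443  0.0571] 0.003
lidL [ 0.5224 -0.1255  0.0624] 0.0017
hop [0.4673 0.013  0.1674] 0.0055
endL [0.642  0.0077 0.1288] 0.0006
endR [0.6367 0.0486 0.1292] 0.0024
```

Triangulated positions:

| Item | Position |
|---|---|
| Pivot | about (0.469, 0.013) |
| Open tub | about (0.606, -0.044), the -0.4 rad holder |
| Chute | about +0.1 rad |
| Button | about (0.500, -0.338) |

I'll close the fingers, move to the +y side of the trough and push towards -y.

```bash
python3 -m creep '[[[30,-25,0,0,0,-1],[30,-25,0,0,0,-1],[30,-25,0,0,0,-1],[30,-25,0,0,0,-1],[30,-25,0,0,0,-1]]]' 1 10
python3 -m creep '[[[30,-25,0,0,0,0],[30,-25,0,0,0,0],[30,-25,0,0,0,0],[30,-25,0,0,0,0],[30,-25,0,0,0,0]]]'
python3 -m creep '[[[30,-25,0,0,0,0],[30,-25,0,0,0,0],[30,-25,0,0,0,0],[0,0,0,0,0,0]]]'
```

```text
time: 0.52
tool_pos: [0.3079, 0.3741, 0.4019]
tool_rot: [-3.138, -0.004, 2.756]
contact_force: [0.3, 0.7, 0.0]
opening: 0.0634
time: 0.93
tool_pos: [0.4632, 0.2411, 0.4008]
tool_rot: [-3.136, -0.006, 2.756]
contact_force: [0.0, 1.8, 0.3]
opening: 0.0296
time: 1.27
tool_pos: [0.5608, 0.1563, 0.3987]
tool_rot: [-3.134, -0.006, 2.75]
contact_force: [-1.0, -0.1, -0.5]
opening: 0.0032
```

```bash
python3 -m creep '[[[25,-20,0,0,0,0],[20,-16,0,0,0,0],[0,0,0,0,0,0],[0,0,0,0,0,0]]]'
python3 - <<'E'
from h import *
s=robot.observe();print(s["tool_pos"],s["tool_rot"])
cv2.imwrite("pics/w1.png",cv2.resize(viewer.read_camera("wrist"),None,fx=1.5,fy=1.5))
E
```

```text
time: 1.6
tool_pos: [0.6081, 0.1167, 0.3954]
tool_rot: [-3.132, -0.012, 2.746]
contact_force: [-0.5, 0.3, 0.1]
opening: 0.0004
[0.60805257 0.11666074 0.39541319] [-3.13172106 -0.01189049  2.74553559]
```

View pics/w1.png

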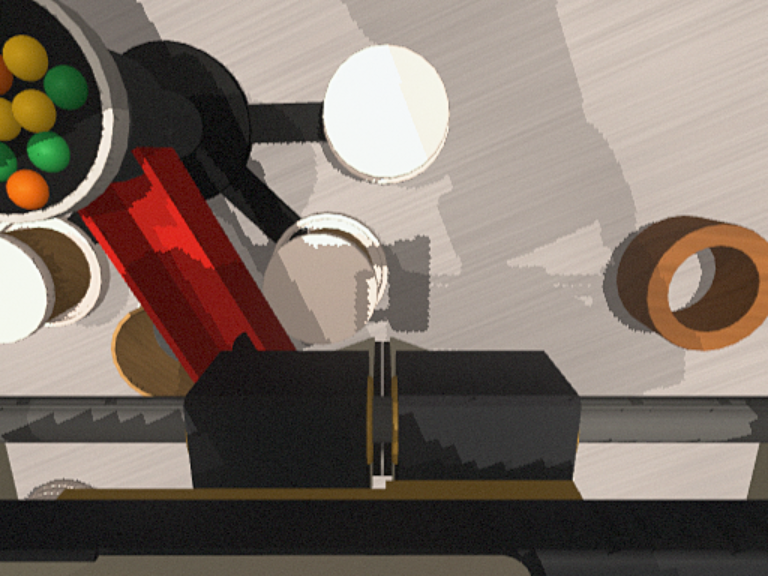

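The wrist view shows the red trough at left, from (110,210) to about (240,350), clear of the closed fingers at about (380,345). I'll go down beside it.

```bash
python3 -m creep '[[[0,0,-39,0,0,0],[0,0,-39,0,0,0],[0,0,-30,0,0,0],[0,0,-4,0,0,0],[0,0,0,0,0,0]]]'
python3 -m creep '[[[0,-12,0,0,0,0],[0,-12,0,0,0,0],[0,-6,0,0,0,0],[0,0,0,0,0,0]]]'
```

```text
time: 2.07
tool_pos: [0.6035, 0.1217, 0.2832]
tool_rot: [-3.135, -0.008, 2.751]
contact_force: [-0.3, 0.4, 0.5]
opening: 0.0007
time: 2.4
tool_pos: [0.6036, 0.0907, 0.2892]
tool_rot: [-3.137, -0.002, 2.754]
contact_force: [-0.4, -0.5, 0.3]
opening: 0.0004
```

```bash
python3 -m creep '[[[0,-6,-2,0,0,0],[0,-6,-2,0,0,0],[0,-6,-1,0,0,0],[0,-6,0,0,0,0],[0,0,0,0,0,0]]]'
python3 -m creep '[[[0,-6,0,0,0,0],[0,-6,0,0,0,0],[0,-6,0,0,0,0],[0,-6,0,0,0,0],[0,0,0,0,0,0]]]'
python3 - <<'E'
from h import *
a=viewer.read_camera("scene");b=viewer.read_camera("side")
A=cv2.resize(a[110:230,195:345],None,fx=3,fy=3,interpolation=cv2.INTER_CUBIC)
B=cv2.resize(b[130:250,180:330],None,fx=3,fy=3,interpolation=cv2.INTER_CUBIC)
cv2.imwrite("pics/p2.png",np.vstack([A[:300],B[:300]]))
E
```

```text
time: 2.82
tool_pos: [0.6045, 0.0629, 0.2877]
tool_rot: [-3.141, 0.005, 2.752]
contact_force: [0.4, -0.2, 0.1]
opening: 0.0007
time: 3.23
tool_pos: [0.6049, 0.037, 0.2878]
tool_rot: [3.141, 0.006, 2.752]
contact_force: [-0.6, 0.3, 0.0]
opening: 0.0007
```

View pics/p2.png

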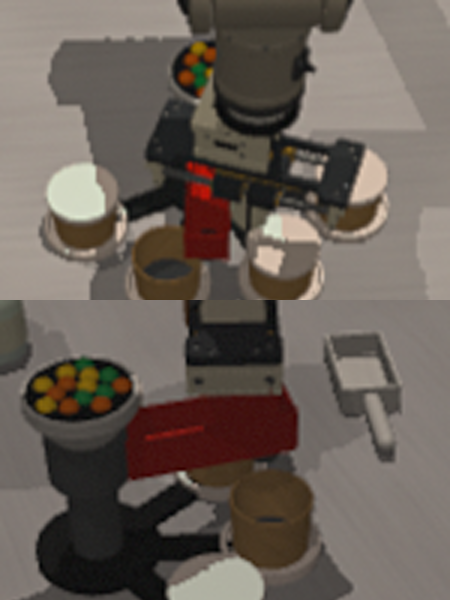

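The chute is following: it has turned to about -0.13 rad, which matches the contact geometry. I'll carry on, stop a little short and measure.

```bash
python3 -m creep '[[[0,-6,0,0,0,0],[0,-6,0,0,0,0],[0,-6,0,0,0,0],[0,-6,0,0,0,0],[0,-3,0,0,0,0]]]'
python3 -m creep '[[[0,-3,0,0,0,0],[0,-2,0,0,0,0],[0,0,0,0,0,0]]]'
python3 - <<'E'
from h import *
a=viewer.read_camera("scene");b=viewer.read_camera("side")
A=cv2.resize(a[150:225,205:305],None,fx=5,fy=5,interpolation=cv2.INTER_CUBIC)
B=cv2.resize(b[150:195,215:315],None,fx=5,fy=5,interpolation=cv2.INTER_CUBIC)
cv2.imwrite("pics/p3.png",np.vstack([A,B]))
E
```

```text
time: 3.75
tool_pos: [0.6042, 0.0096, 0.2874]
tool_rot: [3.141, 0.003, 2.754]
contact_force: [-0.9, 1.5, 1.4]
opening: 0.0008
time: 4.0
tool_pos: [0.604, 0.0029, 0.2872]
tool_rot: [3.141, 0.002, 2.753]
contact_force: [-0.6, 0.5, -0.2]
opening: 0.0004
```

View pics/p3.png

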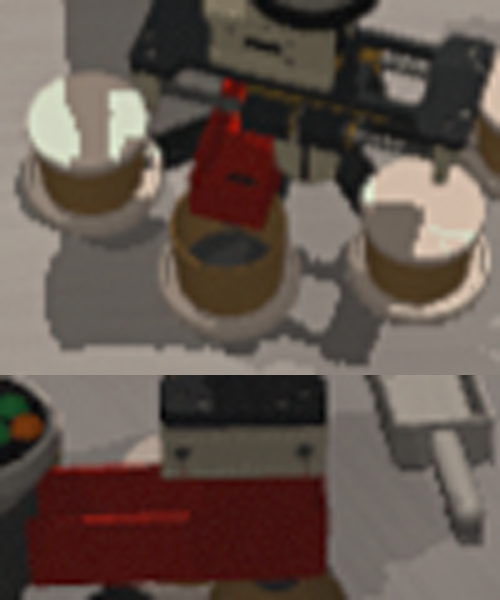

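The end face shows in the scene crop, with its bottom edge from (190,211) to (264,230). In the side view its near lower corner is at about (326,208+375).

```bash
python3 - <<'E'
from h import *
f=lambda u,o:(u+.5)/5-.5+o
p=[onz("scene",f(u,205),f(v,150),.092)[:2] for u,v in((190,211),(264,230))]
e=p[1]-p[0];print(p,np.linalg.norm(e),"edge ang",np.arctan2(-e[0],e[1]))
for piv in((.467,.013),(.470,.0142)):
    c=(p[0]+p[1])/2-piv;print("mid",np.linalg.norm(c),np.arctan2(c[1],c[0]))
    for t in((.605,-.044),(.6076,-.0434),(.6082,-.0441)):print(" tub ang",np.arctan2(t[1]-piv[1],t[0]-piv[0]))
q=onz("scene",f(229,205),f(217,150),.063);print(q)
a=onz("side",f(326,215),f(583-375,150),.092);print("side near corner",a)
E
```

```text
[array([ 0.61726422, -0.0663827 ]), array([ 0.63429397, -0.02444538])] 0.04526312789341593 edge ang -0.3857335325684498
mid 0.16918333301694446 -0.3525271552165871
 tub ang -0.39169993943742415
 tub ang -0.38148700930599416
 tub ang -0.38428592507485837
mid 0.16679616096122094 -0.36548954161228187
 tub ang -0.40703540572409325
 tub ang -0.3964412832184412
 tub ang -0.3992015736908526
[ 0.60259836 -0.04299111  0.063     ]
side near corner [ 0.61868331 -0.07391423  0.092     ]
```

The chute is at about -0.37 rad and the tub is at about -0.395. I'll nudge 2 to 3 mm more, back off sideways, rise and check from above.

```bash
python3 -m creep '[[[0,-2,0,0,0,0],[0,-1,0,0,0,0],[0,0,0,0,0,0]]]'
python3 -m creep '[[[4,10,0,0,0,0],[8,20,0,0,0,0],[0,0,30,0,0,0],[0,0,40,0,0,0],[0,0,40,0,0,0]]]'
python3 -m creep '[[[-20,0,25,0,0,0],[-20,0,0,0,0,0],[0,0,0,0,0,0],[0,0,0,0,0,0]]]'
python3 - <<'E'
from h import *
s=robot.observe();print(s["tool_pos"].tolist(),s["tool_rot"].tolist())
a=viewer.read_camera("wrist");cv2.imwrite("pics/w4raw.png",a)
cv2.imwrite("pics/w4.png",cv2.resize(a,None,fx=1.5,fy=1.5))
E
```

```text
time: 4.35
tool_pos: [0.604, 0.0004, 0.2872]
tool_rot: [3.141, 0.003, 2.754]
contact_force: [0.3, -0.1, -0.4]
opening: 0.0002
time: 4.77
tool_pos: [0.6154, 0.0339, 0.3899]
tool_rot: [-3.135, -0.016, 2.753]
contact_force: [1.6, -0.4, 1.2]
opening: 0.0006
time: 5.1
tool_pos: [0.576, 0.0371, 0.4268]
tool_rot: [-3.141, 0.002, 2.756]
contact_force: [0.1, -0.0, 0.2]
opening: 0.0004
[0.5760098828261005, 0.03713597532668803, 0.42680760951387486] [-3.1409809135831073, 0.0023405313270326022, 2.7556223532199655]
```

View pics/w4.png

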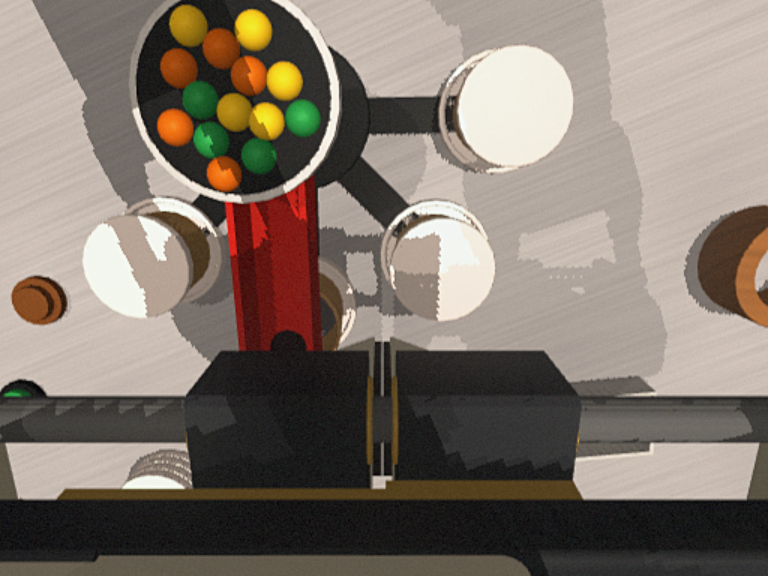

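The wrist view shows the trough's edges running from (228,195) to (237,350) and from (316,195) to (321,350). The hopper rim is centred at about (235,98), and the lids are at (512,105), (440,262) and (137,265).

```bash
python3 - <<'E'
from h import *
from scipy.spatial.transform import Rotation as R
T=np.eye(4);T[:3,:3]=R.from_euler("xyz",[-3.14098,.00234,2.75562]).as_matrix();T[:3,3]=[.57601,.03714,.42681]
W=lambda u,v,z:onz("wrist",(u+.5)/1.5-.5,(v+.5)/1.5-.5,z,T)[:2]
l=[W(512,105,.066),W(440,262,.066),W(137,265,.066)]
print("lids",l,"hop",W(235,98,.172))
# station fit from lids at +1.2,+.4,-1.2
from scipy.optimize import least_squares
g=np.array([1.2,.4,-1.2])
r=least_squares(lambda p:np.ravel(p[:2]+.15*np.c_[np.cos(g+p[2]),np.sin(g+p[2])]-l),[.47,.014,0])
print("station",r.x,"res",r.fun.round(4));piv=r.x[:2]
print("holder -.4",piv+.15*np.array([np.cos(r.x[2]-.4),np.sin(r.x[2]-.4)]))
a=[W(228,195,.132),W(237,350,.132)];b=[W(316,195,.132),W(321,350,.132)]
for e in(a,b):
    d=e[1]-e[0];print("edge",e,np.arctan2(d[1],d[0]))
m=(a[1]+b[1])/2-piv;print("mid ang from pivot",np.arctan2(m[1],m[0]),np.linalg.norm(m),"width",np.linalg.norm(a[1]-b[1]))
E
```

```text
lids [array([0.51868539, 0.15109718]), array([0.59869194, 0.07215614]), array([ 0.52064784, -0.12595163])] hop [0.46675734 0.01135683]
station [0.46395027 0.01201255 0.01156601] res [-0.002   0.0013  0.0027 -0.0001 -0.0007 -0.0012]
holder -.4 [ 0.60277576 -0.04479838]
edge [array([ 0.50268847, -0.02356672]), array([ 0.58640577, -0.06010629])] -0.41154036286212814
edge [array([0.52073762, 0.02092632]), array([ 0.60523316, -0.01371398])] -0.389068112002666
mid ang from pivot -0.3552539829768508 0.1406517515163908 width 0.050067128794493924
```

The estimates agree that the chute is at -0.38 to -0.40 rad. The tub is at about -0.39 to -0.40, so the error is under about 4 mm. Next is the button, which I'll view from close first.

```bash
python3 -m creep '[[[0,-38,0,0,0,0],[0,-38,0,0,0,0],[0,-38,0,0,0,0],[0,-38,0,0,0,0],[0,-38,0,0,0,0]]]'
python3 -m creep '[[[-2,-38,0,0,0,0],[-2,-38,0,0,0,0],[-2,-38,0,0,0,0],[-2,-38,0,0,0,0],[-2,-20,0,0,0,0]]]'
python3 -m creep '[[[0,0,-35,0,0,0],[0,0,-35,0,0,0],[0,0,0,0,0,0],[0,0,0,0,0,0]]]'
python3 - <<'E'
from h import *
s=robot.observe();print(s["tool_pos"].tolist(),s["tool_rot"].tolist())
from scipy.spatial.transform import Rotation as R
T=np.eye(4);T[:3,:3]=R.from_euler("xyz",s["tool_rot"]).as_matrix();T[:3,3]=s["tool_pos"]
a=viewer.read_camera("wrist");cv2.imwrite("pics/w5.png",cv2.resize(a,None,fx=1.5,fy=1.5))
m=cv2.inRange(cv2.cvtColor(a,cv2.COLOR_BGR2HSV),(50,100,40),(85,255,255))
k,l,st,ce=cv2.connectedComponentsWithStats(m)
for i in range(1,k):
    if st[i,4]>80: print(ce[i],st[i],onz("wrist",*ce[i],.02,T),onz("wrist",*ce[i],.03,T))
E
```

```text
time: 5.57
tool_pos: [0.5791, -0.1507, 0.4218]
tool_rot: [3.14, -0.005, 2.77]
contact_force: [1.4, -0.3, 0.2]
opening: 0.0001
time: 5.98
tool_pos: [0.5708, -0.3354, 0.4138]
tool_rot: [3.139, -0.013, 2.768]
contact_force: [0.1, 0.1, 0.8]
opening: 0.0004
time: 6.32
tool_pos: [0.5708, -0.3444, 0.3366]
tool_rot: [3.14, -0.015, 2.758]
contact_force: [-0.5, -0.8, 0.4]
opening: 0.0006
[0.5707913121107954, -0.3443811787681149, 0.33659029614768277] [3.140031724873013, -0.015390193976807076, 2.7583537694700264]
[228.09673591 106.71928783] [ 206   83   45   48 1685] [ 0.49911236 -0.3393046   0.02      ] [ 0.49925569 -0.33856541  0.03      ]
[289.04588608 191.92563291] [275 178  29  29 632] [ 0.59097707 -0.31687017  0.02      ] [ 0.58804978 -0.31688086  0.03      ]
```

View pics/w5.png

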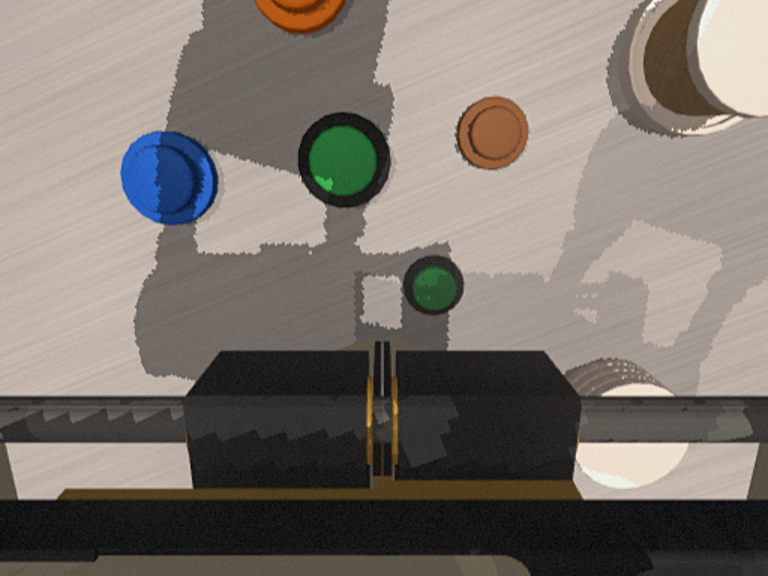

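The wrist view shows the 40 mm green button at (343,160), which is (0.499, -0.339) in the world frame. The small look-alike is at (434,287). I'll move over the large one and go down.

```bash
python3 -m creep '[[[-36,3,0,0,0,0],[-36,2,0,0,0,0],[0,0,-35,0,0,0],[0,0,-35,0,0,0],[0,0,0,0,0,0]]]'
python3 -m creep '[[[0,0,-10,0,0,0],[0,0,-10,0,0,0],[0,0,0,0,0,0]]]'
```

```text
time: 6.78
tool_pos: [0.5006, -0.3381, 0.2738]
tool_rot: [-3.139, -0.002, 2.764]
contact_force: [-1.3, 0.4, -0.5]
opening: 0.0004
time: 7.03
tool_pos: [0.5034, -0.3384, 0.2583]
tool_rot: [-3.136, 0.006, 2.766]
contact_force: [-0.2, -0.5, 0.5]
opening: 0.0001
```

```bash
python3 -m creep '[[[0,0,-14,0,0,0],[-2,0,-14,0,0,0],[-1,0,-8,0,0,0],[0,0,0,0,0,0]]]'
python3 -m creep '[[[0,0,-4,0,0,0],[0,0,-4,0,0,0],[0,0,0,0,0,0]]]'
```

```text
time: 7.37
tool_pos: [0.5038, -0.3392, 0.2268]
tool_rot: [-3.133, 0.016, 2.769]
contact_force: [0.7, -0.1, -0.2]
opening: 0.0007
time: 7.62
tool_pos: [0.505, -0.3397, 0.2206]
tool_rot: [-3.131, 0.02, 2.769]
contact_force: [0.6, -0.6, 1.1]
opening: 0.0005
```

```bash
python3 -m creep '[[[-6,1,0,1,0.85,0],[0,0,-3,0,0,0],[0,0,-3,0,0,0],[0,0,0,0,0,0]]]'
python3 -m creep '[[[0,0,-3,0,0,0],[0,0,-3,0,0,0],[0,0,0,0,0,0]]]'
```

```text
time: 7.95
tool_pos: [0.4987, -0.3389, 0.2155]
tool_rot: [3.14, -0.001, 2.769]
contact_force: [0.2, 0.5, -0.4]
opening: 0.0007
time: 8.2
tool_pos: [0.4987, -0.339, 0.2091]
tool_rot: [3.141, -0.0, 2.769]
contact_force: [0.3, -0.8, -0.9]
opening: 0.0006
```

```bash
python3 -m creep '[[[0,0,-2,0,0,0],[0,0,-2,0,0,0],[0,0,0,0,0,0]]]'
python3 -m creep '[[[0,0,-2,0,0,0],[0,0,-2,0,0,0],[0,0,0,0,0,0]]]'
```

```text
time: 8.45
tool_pos: [0.4987, -0.3389, 0.2044]
tool_rot: [3.14, -0.0, 2.769]
contact_force: [0.4, 0.3, -0.1]
opening: 0.0005
time: 8.7
tool_pos: [0.4989, -0.339, 0.2002]
tool_rot: [3.141, 0.0, 2.769]
contact_force: [-0.3, 0.6, 1.4]
opening: 0.0005
```

```bash
python3 -m creep '[[[0,0,-2,0,0,0],[0,0,0,0,0,0]]]'
python3 -m creep '[[[0,0,-2,0,0,0],[0,0,0,0,0,0]]]'
```

```text
time: 8.87
tool_pos: [0.4989, -0.339, 0.1983]
tool_rot: [3.141, 0.0, 2.769]
contact_force: [-1.1, 0.4, 2.8]
opening: 0.0007
time: 9.03
tool_pos: [0.499, -0.3391, 0.1967]
tool_rot: [3.141, 0.001, 2.769]
contact_force: [-0.6, 0.1, 3.7]
opening: 0.0006
```

```bash
python3 -m creep '[[[0,0,-2,0,0,0],[0,0,0,0,0,0]]]'
python3 -m creep '[[[0,0,-1.5,0,0,0],[0,0,0,0,0,0]]]'
```

```text
time: 9.2
tool_pos: [0.499, -0.339, 0.195]
tool_rot: [3.141, 0.001, 2.769]
contact_force: [-1.1, 0.7, 4.6]
opening: 0.0007
time: 9.37
tool_pos: [0.499, -0.339, 0.1944]
tool_rot: [3.141, 0.001, 2.769]
contact_force: [-2.0, 1.1, 4.9]
opening: 0.0006
```

```bash
python3 -m creep '[[[0,0,-1.5,0,0,0],[0,0,0,0,0,0]]]'
python3 -m creep '[[[0,0,-1.5,0,0,0],[0,0,0,0,0,0]]]'
```

```text
time: 9.53
tool_pos: [0.4989, -0.339, 0.1946]
tool_rot: [-3.142, 0.002, 2.769]
contact_force: [-1.3, 1.8, 4.6]
opening: 0.0008
time: 9.7
tool_pos: [0.4989, -0.3389, 0.1946]
tool_rot: [-3.141, 0.003, 2.769]
contact_force: [-2.3, 1.1, 4.0]
opening: 0.0005
```

```bash
python3 -m creep '[[[0,0,-4,0,0,0]]]'
python3 -m creep '[[[0,0,-5,0,0,0]]]'; python3 -m creep '[[[0,0,-5,0,0,0]]]'
```

```text
time: 9.78
tool_pos: [0.499, -0.339, 0.1933]
tool_rot: [-3.141, 0.004, 2.77]
contact_force: [-12.7, 10.2, 51.9]
opening: 0.0002
time: 9.87
tool_pos: [0.499, -0.3389, 0.1931]
tool_rot: [-3.14, 0.005, 2.77]
contact_force: [-16.2, 14.0, 59.5]
opening: 0.001
time: 9.95
tool_pos: [0.4989, -0.3386, 0.1935]
tool_rot: [-3.139, 0.006, 2.771]
contact_force: [-13.5, 10.3, 44.0]
opening: 0.0003
```

It has bottomed: the tip is held at the stop and the force has jumped to about 50 N. I'll lift off and check.

```bash
python3 -m creep '[[[0,0,4,0,0,0],[0,0,8,0,0,0],[0,0,25,0,0,0],[0,0,35,0,0,0],[0,0,35,0,0,0]]]'
python3 -m creep '[[[0,0,35,0,0,0],[0,0,35,0,0,0],[0,0,0,0,0,0],[0,0,0,0,0,0]]]'
python3 - <<'E'
from h import *
print(robot.observe()["contact_force"])
a=viewer.read_camera("scene");b=viewer.read_camera("side")
A=cv2.resize(a[110:230,130:345],None,fx=3,fy=3,interpolation=cv2.INTER_CUBIC)
B=cv2.resize(b[140:220,180:395],None,fx=3,fy=3,interpolation=cv2.INTER_CUBIC)
cv2.imwrite("pics/f.png",np.vstack([A,B[:240]]))
for n,im in(("scene",a),("side",b)):
    m=cv2.inRange(cv2.cvtColor(im,cv2.COLOR_BGR2HSV),(50,100,40),(85,255,255))
    k,l,st,ce=cv2.connectedComponentsWithStats(m);print(n,[(ce[i].round(1),st[i,4]) for i in range(1,k) if st[i,4]>25])
E
```

```text
time: 10.37
tool_pos: [0.4967, -0.3368, 0.2989]
tool_rot: [3.14, -0.006, 2.771]
contact_force: [1.2, -1.1, -0.7]
opening: 0.0008
time: 10.7
tool_pos: [0.4972, -0.3373, 0.3787]
tool_rot: [-3.14, 0.004, 2.771]
contact_force: [-0.5, 0.0, -0.6]
opening: 0.0002
[-0.54366984  0.04337676 -0.55229475]
scene [(array([263. , 136.2]), np.int32(52)), (array([156.2, 181.9]), np.int32(121)), (array([162.2, 206.6]), np.int32(67))]
side [(array([211.9, 159.7]), np.int32(72)), (array([317.3, 293.2]), np.int32(144)), (array([281.9, 316.9]), np.int32(343))]
```

View pics/f.png

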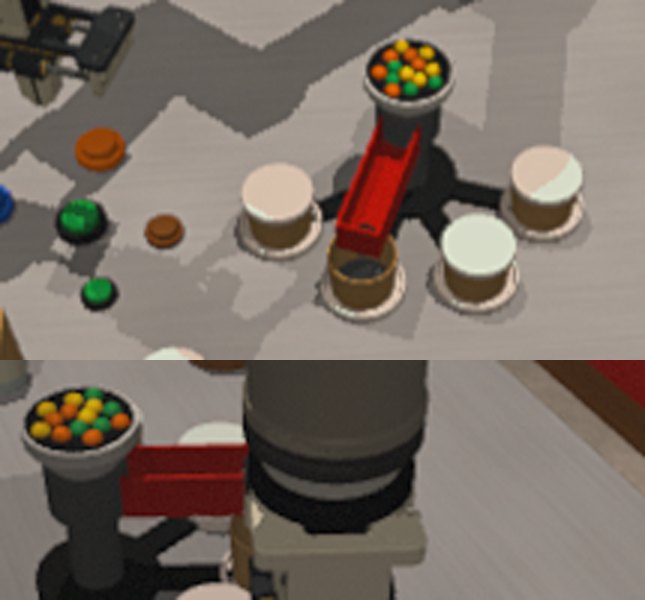

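```bash
python3 - <<'E'
from h import *
f=lambda u,o:(u+.5)/3-.5+o
p=[onz("scene",f(u,130),f(v,110),.132)[:2] for u,v in((338,222),(382,235))]
for q in p:print(q)
e=p[1]-p[0];c=(p[0]+p[1])/2;piv=np.array([.4695,.0139]);d=c-piv
print(np.linalg.norm(e),np.arctan2(-e[0],e[1]),np.linalg.norm(d),np.arctan2(d[1],d[0]))
sp=piv+d/np.linalg.norm(d)*.15;print("spout",sp,"off mm",1e3*(sp-np.array([.6076,-.0434])))
E
```

```text
[ 0.61765365 -0.06599802]
[ 0.63627405 -0.02563816]
0.044448148790532556 -0.4322599635253622 0.16840758405606204 -0.3624910605190518
spout [ 0.60975246 -0.03929068] off mm [2.15245765 4.10932298]
```

```bash
python3 -c "
from cell import robot
print(robot.hand_in(), robot.observe()['time'])"
```

```text
the job is handed in; nothing more can be done
the job is handed in; nothing more can be done
```

I swung the chute clockwise with the closed fingertips until its spout was over the open tub, in the -0.4 rad holder. Then I pressed the large green button to its stop, let it come up, lifted clear and handed in. The run took about 11 s of the 56 s.

- **Spout:** the last check put it about 2–5 mm off the open tub's centre, against a limit of 15 mm. My chute angle readings did not fully agree, ranging from about -0.36 to -0.43 rad against the tub at about -0.39. Even the extremes are within about 6 mm.
- **Button:** contact started at a TCP height of about 0.200 m and it bottomed at about 0.193 m, which fits the 6 mm travel. The force then jumped to about 60 N at the stop, more than the 5 N needed but under the 120 N wrist limit. Afterwards the button was back at its starting pixels in both views.
- **Other things:** in the last scene view the four tubs stood upright in their holders. I did not measure the tubs, jar, scoop, lids or tape again, and the tool force read about zero when clear.

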